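# Set the bar stop to its gauge mark with the knurled wheel

## Robot

A 6-joint arm with a two-finger parallel gripper is mounted at the origin on the work surface. World frame = base frame: x ahead of the robot, y to its left, z up, the work surface at z = 0. Lengths are in m, angles in degrees, forces in N, time in s.
With the tool pointing down it reaches from about 0.375 to 0.9 m from the base axis. Payload 3.1 kg.
Tool frame: the origin (TCP) lies midway between the tips of the shut fingers; the grasp point (between the pads) lies bot.pinch_z behind it (bot.pinch_z is the distance from the TCP to the grasp point, in m); z points along the fingers, y is the direction in which the jaws open and shut (so a half turn about z gives the same grasp; the last joint's range is limited). The gripper opens to 87 mm and grips with 3 to 60 N. Pads are 19 mm wide; open, the fingers measure 117 mm over their backs; the gripper's body (75 mm by 190 mm) begins 51 mm behind the grasp point.
Start: joints at [65.059, 30.224, 82.088, -0, 67.689, -10.227], TCP at [0.159, 0.604, 0.223] pointing down, gripper open.
Joint ranges: [-176.69, 176.69], [-43.24, 126.21], [12.49, 139.97], [-82, 262], [0, 151.66], [-163.58, 163.58]. Speed limits (degrees/s): [159.86, 159.86, 180, 180, 180, 180].

## Interface

Orientations are given as a 3x3 rotation matrix whose columns are the frame's x, y, z axes.
In Python, from rig import bot gives the robot as it stands.
- The arm moves only by the tool apply_moves, never from a script. Its argument "motion" is text: rows parted by semicolons, each of 7 numbers parted by spaces: the shift along the tool's x, y, z in m, then the turn, a rotation vector about the tool's x, y, z in degrees, then the finger opening in m, from 0 to 0.087. A call has exactly 8 rows; each row is the pose to reach, as a shift and turn from the pose commanded when the call began, along the tool's axes at that moment; what a row does not reach only later rows make up. A row lasts 1/8 s, in which the tool goes at most 62.5 mm and 10.7 degrees, less where a joint would pass 70% of its speed; a pose out of reach is approached as far as the arm can. A call with a gripper value outside its range is refused whole. The fingers move at their own pace and stop on an object; the grip force is fixed at half the most. Time passes only in rows, so rows that repeat a pose let the fingers close, or fill a call up. It gives the time, the measured TCP pose, the force and the opening at its end, in the units of the state.
- bot.read_state(): the state, without advancing time (a new reading comes with each control period).
- bot.capture(name): name is "side" or "top"; returns the picture (384x512x3 uint8, red, green, blue); there is no depth.
- bot.get_calibration(name): a dict with "fx", "fy", "cx", "cy" (pixels), "D" ([k1, k2, p1, p2, k3] as OpenCV has them; the pictures are not rectified), "rvec" (rotation vector, rad) and "tvec" (3), from world to camera coordinates, as OpenCV has them. Camera axes: x right, y down, z forward; pixel columns grow to the right and rows downward; lengths in m; the calibration is good to about 2 mm. A picture is of the moment at which its call begins. get_calibration takes no time and is no camera call.
- bot.hand_in(): hands the job in, once; it reports no verdict.
Trained networks look in the newest picture that a camera, given by its name, has taken for a name from the list of things; names that differ only in an ending like _2 or _b are one class to them, and where a whole thing is asked for, a point or a joint stands for the part that bears it (a point fixed in the world has none). Each returns a list of dicts, best first, with "p" (0 to 1); they miss things now and then, are a little off and sometimes report something else, mostly with a low value. They report only what shows in the picture. A call takes as long as a camera call.
- bot.find_in(name, camera): "point" ([x, y, z] in m, in world coordinates, good to about 4 mm: the middle of the surface that is visible of it).
The state is a dict: "time_s": time; "joint_positions": joint angles; "qvel": joint speeds; "tau": joint torques, N m; "position": TCP position; "tcp_rot": TCP orientation; "force": force on the tool from outside, world axes, zero at the start; "moment": the same for the moment, N m; "opening": opening from 0.0 (shut) to 1.0 (fully open).
Only numpy, scipy, OpenCV 4.12 (cv2) and the standard library are available. Lean on these libraries where they do the work, as an engineer would, in place of code of your own. Each camera call takes 0.05 s, during which the arm holds its last target.

## Task

On the bar stop, press a fingertip lightly down on the top of the knurled adjuster wheel and roll it, stroke by stroke, until the sliding jaw has closed the gap far enough for its pointer to line up with the black line on the gauge clip; then take the finger away. Move the jaw only by the wheel: do not push the jaw itself, do not force the wheel down hard or pull it up, and leave the loose things lying around as they are.

Things in the scene. Friction and masses are not known exactly. Their poses are not given: they have to be found in the camera images.
- bar_stop: Fixed bar stop: steel base plate 140 x 265 x 12 mm. Origin on the bench (z = 0) under the jaw's track; y runs along the track from wheel to anvil, x across, z up. Grey housing at y -140 to -40 mm, x +-36 mm, top 58 mm high (screws 61), the knurled wheel standing out of its open slot; then the sliding jaw; then the fixed grey anvil, face at y = 75 mm, 55 mm high, a steel lip on it to 61 mm.
- wheel_top (a point): Top of the knurled wheel's rim: x 0, y -90 mm, 80 mm high in the bar stop's frame when untouched (22 mm above the housing). It does not turn with the wheel. Housing, wheel and jaw together stand on springs: pressed, they go down up to 9 mm, at about 0.8 N per mm, and come up again when released; 4 to 6 mm down is a good press for rolling.
- adjuster_wheel: Knurled steel wheel, 60 mm across, 26 mm wide, axle level along the bar stop's x. Origin at its centre (50 mm high untouched). Rolling its top towards the anvil (bar stop's +y) drives the jaw the same way, 0.4 mm of jaw per mm of rim travel (12 mm per radian); rolling back opens the gap. It stays where it is left. Turning needs about 1.5 N at the rim.
- bar_jaw: Sliding aluminium jaw, 50 (across) x 30 (along the track) mm, top 55 mm high, between housing and anvil. Origin under its middle at bench height; it slides along the bar stop's y axis.
- jaw_pointer (a point): Tip of the pointer, a 5 mm wide blade that sticks out 16 mm from the jaw's +x side at its middle, 31 mm high; moves with the jaw. It starts 14 to 36 mm short of the mark.
- gauge_mark (a point): End nearest the pointer of the gauge mark, a 2.5 mm wide black line across the top (30 mm high) of the gauge clip: a bare aluminium block 24 x 30 x 18 mm fixed on the plate's +x edge. Same axes as the bar stop. Pointer and mark line up when the pointer's y in these axes is 0.
- rebar_offcut: Loose piece of ribbed bar, 130 mm long, 16 mm thick, lying on the bench; to be left alone. Origin under its middle.
- spanner: Loose spanner lying on the bench; to be left alone.
- bend_pin: Loose steel pin, 24 mm thick, 60 mm high, standing on the bench; to be left alone. Origin under its middle.
- spacer: Loose steel ring, 38 mm across, 14 mm high, lying flat on the bench; to be left alone. Origin under its middle.

How it is judged:
By the outcome, as a careful person would: the job done as asked, in the order asked, and still so for the second after the job is handed in, with the robot touching nothing.
It also fails if it takes over 48 s, if anything falls off the work surface, if the arm or the gripper's body presses on something with over 40 N, if the wrist force passes 120 N, or if a joint passes its speed limit or range.

## Working session

There is one attempt and no reset: what is moved stays moved. The work goes in short steps, Python scripts to look and compute and a tool call to move; the robot and the scene stay as the last step left them, time stands still between calls to the robot, and variables do not carry over. Pictures are saved under pics/ and viewed, and the job is handed in when it is done.

Besides the shell and the picture viewer there is one more tool, called by a JSON object that holds its "fn" and its "kwargs", one argument or row to a line. apply_moves: Moves the arm, as the interface text tells. Its arguments: {"type":"object","properties":{"motion":{"type":"string"}},"required":["motion"]}

```bash
mkdir -p pics
python3 - <<'E'
from rig import bot
import cv2
s=bot.read_state(); print(s['time_s'],s['position'],s['tcp_rot'],s['force'],s['opening'],bot.pinch_z)
for n in('side','top'):
    im=bot.capture(n); cv2.imwrite(f'pics/{n}0.png',im[:,:,::-1])
    print(n,bot.get_calibration(n))
    for t in ('bar_stop','wheel_top','adjuster_wheel','bar_jaw','jaw_pointer','gauge_mark'):
        r=bot.find_in(t,n); print(t,[(q['p'],[round(float(v),4) for v in q['point']]) for q in r[:2]])
E
```

```text
0.0 [0.15839874 0.60384101 0.22157946] [[-9.67217322e-01  2.53948461e-01 -9.12120885e-04]
 [ 2.53949805e-01  9.67215430e-01 -1.95145949e-03]
 [ 3.86647259e-04 -2.11911834e-03 -9.99997680e-01]] [ 0.35983513  0.47515091 -0.13007355] 0.9992688182452504 0.0187
side {'fx': 358.0805436434258, 'fy': 358.0805436434258, 'cx': 251.5289812372914, 'cy': 190.0851792126648, 'D': array([-0.04324958,  0.        ,  0.        ,  0.        ,  0.        ]), 'rvec': array([ 2.21015193, -0.5788384 ,  0.2495293 ]), 'tvec': array([-0.50245259,  0.2424294 ,  0.46746428])}
bar_stop [(0.64, [0.6084, -0.1014, 0.0084])]
wheel_top [(0.74, [0.6366, -0.1349, 0.0533])]
adjuster_wheel [(0.61, [0.6481, -0.1376, 0.0699])]
bar_jaw [(0.68, [0.613, -0.082, 0.0497]), (0.52, [0.6061, -0.1, 0.012])]
jaw_pointer [(0.65, [0.6064, -0.0798, 0.0566])]
gauge_mark [(0.74, [0.6472, -0.0194, 0.0285])]
top {'fx': 429.45079565429376, 'fy': 429.45079565429376, 'cx': 250.91883168009286, 'cy': 188.60707482678208, 'D': array([-0.00455338,  0.        ,  0.        ,  0.        ,  0.        ]), 'rvec': array([ 2.1391531 , -2.16420427,  0.12463574]), 'tvec': array([0.04769718, 0.5925804 , 0.66959886])}
bar_stop [(0.95, [0.6094, -0.0679, 0.0147]), (0.74, [0.5632, -0.2018, 0.0098])]
wheel_top [(0.97, [0.6457, -0.1195, 0.0618]), (0.73, [0.6109, -0.0672, 0.0169])]
adjuster_wheel [(0.97, [0.6502, -0.1252, 0.0756])]
bar_jaw [(0.56, [0.6167, -0.0666, 0.0509])]
jaw_pointer [(0.62, [0.6164, -0.0701, 0.0524])]
gauge_mark [(0.51, [0.6486, -0.0206, 0.0292])]
```

View pics/side0.png

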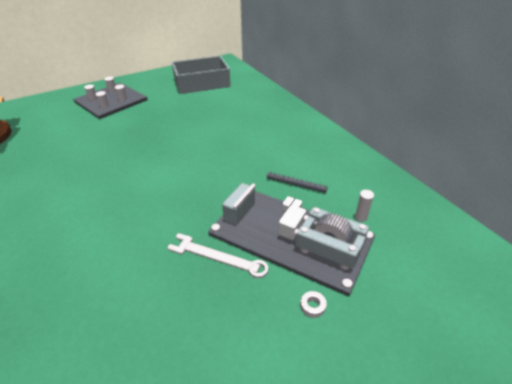

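View pics/top0.png

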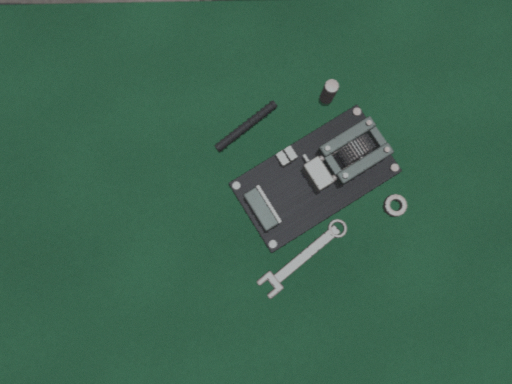

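Run:
```python
import cv2
a=cv2.imread('pics/side0.png');b=cv2.imread('pics/top0.png')
cv2.imwrite('pics/side0z.png',cv2.resize(a[200:350,80:280],None,fx=4,fy=4,interpolation=cv2.INTER_CUBIC))
cv2.imwrite('pics/top0z.png',cv2.resize(b[150:300,240:440],None,fx=4,fy=4,interpolation=cv2.INTER_CUBIC))
```

```text
(no output)
```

The side picture shows the stop at about (290,235), with the wheel at (338,228), the jaw at (292,220) and the anvil at (240,204). The top picture shows the wheel at (357,150), the jaw at (319,173), the clip at (287,156) with its dark line, and the pointer near (307,158). Next I'll zoom in and fit the stop's pose.

Run:
```python
import cv2
a=cv2.imread('pics/side0.png');b=cv2.imread('pics/top0.png')
cv2.imwrite('pics/side0y.png',cv2.resize(a[180:300,205:385],None,fx=4.4,fy=4.4,interpolation=cv2.INTER_CUBIC))
cv2.imwrite('pics/top0y.png',cv2.resize(b[100:250,220:410],None,fx=4,fy=4,interpolation=cv2.INTER_CUBIC))
```

```text
(no output)
```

View pics/side0y.png

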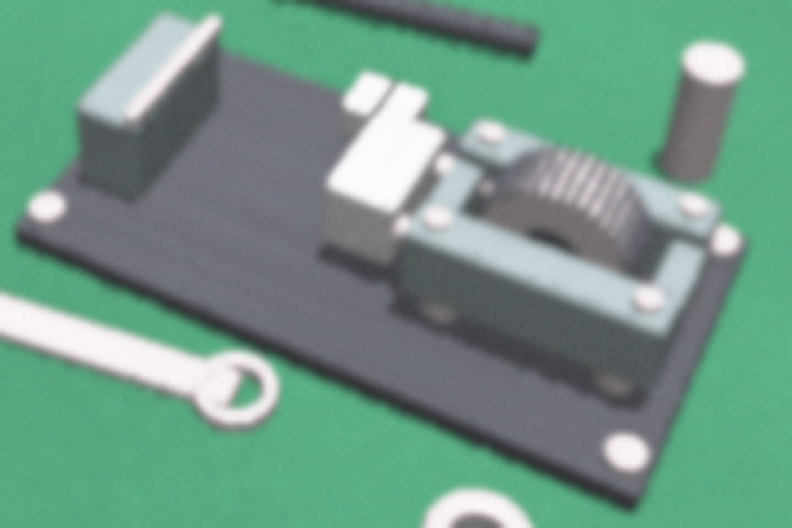

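View pics/top0y.png

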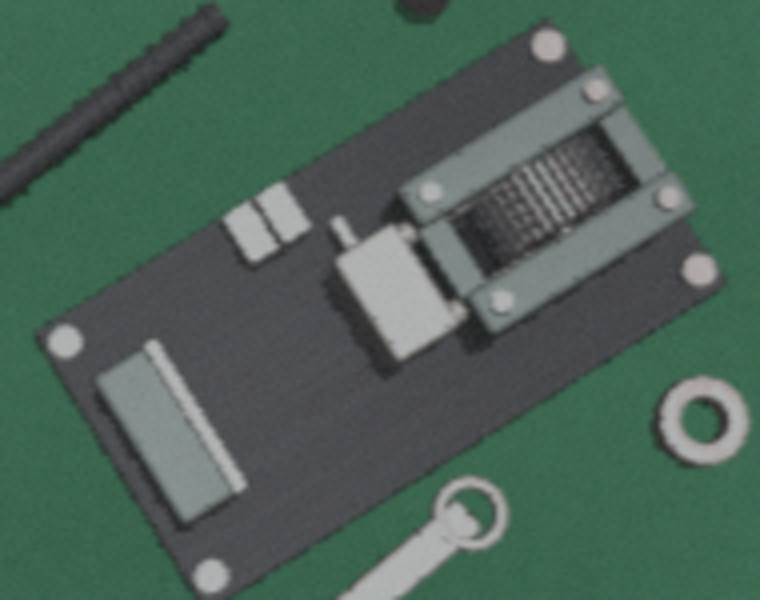

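```bash
cat > h.py <<'E'
import numpy as np,cv2
from rig import bot
from scipy.optimize import least_squares
C={n:bot.get_calibration(n) for n in('side','top')}
def proj(P,n):
    c=C[n];K=np.array([[c['fx'],0,c['cx']],[0,c['fy'],c['cy']],[0,0,1.]])
    return cv2.projectPoints(np.asarray(P,float).reshape(-1,1,3),c['rvec'],c['tvec'],K,c['D'])[0][:,0]
def w(p,q):
    x,y,t=p[:3];c,s=np.cos(t),np.sin(t);q=np.atleast_2d(q)
    return np.c_[x+c*q[:,0]-s*q[:,1],y+s*q[:,0]+c*q[:,1],q[:,2]]
E
cat > fit.py <<'E'
from h import *
T=lambda u,v:(220+(u-1.5)/4,100+(v-1.5)/4)
S=lambda u,v:(205+(u-1.7)/4.4,180+(v-1.7)/4.4)
h=.058
H=[(-.036,-.04,h),(.036,-.04,h),(.036,-.14,h),(-.036,-.14,h)]
tp=[T(497,334),T(402,188),T(602,66),T(693,207)]; sp=[S(403,237),S(468,125),S(722,212),S(660,330)]
Pt=[(1,0),(1,1),(-1,0)]; tpp=[T(548,20),T(38,332),T(726,285)]
Ps=[(-1,0),(1,0),(-1,1)]; spp=[S(634,493),S(745,238),S(20,228)]
mk=[(.046,0,.03),(.070,0,.03)]; tm=[T(282,237),T(253,202)]
def f(p,cams=('top','side')):
    y0=p[3]; pl=lambda L:[(.07*a,y0+.265*b,.012) for a,b in L]
    r=[]
    if 'top' in cams:
        o=p[4:6]
        r+=list((proj(w(p,H+pl(Pt)+mk),'top')+o-np.array(tp+tpp+tm)).ravel())
    if 'side' in cams:
        o=p[6:8]
        r+=list((proj(w(p,H+pl(Ps)),'side')+o-np.array(sp+spp)).ravel())
    return np.r_[r,p[4:]/1.0]
for cams in (('top',),('side',),('top','side')):
    s=least_squares(f,[.61,-.07,2.6,-.155,0,0,0,0],args=(cams,),x_scale=[.01,.01,.1,.01,1,1,1,1])
    print(cams,np.round(s.x,4),np.degrees(s.x[2]),np.round(s.fun,1))
p=s.x;np.save('p.npy',p)
print(w(p,[(0,-.09,.08),(0,0,0),(.046,0,.03)]))
u=np.array(T(338,220))-p[4:6]
q=least_squares(lambda q:proj(w(p,[(q[0],q[1],.031)]),'top')[0]-u,[.041,-.02]).x;print('pointer',q)
print('jaw dir',w(p,[0,1,0])-w(p,[0,0,0]))
E
python3 fit.py
```

```text
('top',) [ 0.6048 -0.053   0.551  -0.1517 -0.1423  0.2558  0.      0.    ] 31.569223937084296 [-1.4  1.8 -2.4  0.9 -1.1 -0.7  1.4  0.7  0.1 -0.9 -1.3  1.4  1.4 -0.3
  1.9 -0.1  1.4 -3.2 -0.1  0.3  0.   0. ]
('side',) [ 0.6069 -0.0522  0.5406 -0.1497 -0.     -0.      0.1903  2.0355] 30.97314332704274 [-1.3 -1.1  1.4 -2.1  0.3 -1.8  0.8  1.3  0.6  1.5  0.7  0.4 -2.6 -0.3
 -0.  -0.   0.2  2. ]
('top', 'side') [ 0.6055 -0.0527  0.5471 -0.1506  0.1181  0.4434  0.3301  1.7078] 31.34640688962797 [-1.4  1.7 -2.3  0.7 -0.8 -0.7  1.5  0.8 -0.1 -0.6 -1.8  1.2  1.   0.2
  2.1 -0.3  1.6 -3.5 -1.5 -1.   0.9 -2.1  0.  -2.1  0.7  1.2  1.3  1.7
  0.9  0.2 -2.7  0.4  0.1  0.4  0.3  1.7]
[[ 0.65232956 -0.12952582  0.08      ]
 [ 0.60551057 -0.05266242  0.        ]
 [ 0.64479631 -0.02873271  0.03      ]]
pointer [ 0.04086763 -0.0203779 ]
jaw dir [[-0.52021101  0.85403776  0.        ]]
```

```bash
sed -i 's/proj(w(p,H+pl(Pt)+mk)/proj(w(p,H+pl(Pt)+[(a,b+p[8],c) for a,b,c in mk])/; s/-.155,0,0,0,0\]/-.155,0,0,0,0,0]/; s/1,1,1,1\])/1,1,1,1,.01])/; s/p\[4:\]\/1.0/p[4:8]/; s/(.046,0,.03)\]))/(.046,p[8],.03)]))/' fit.py; python3 fit.py
```

```text
('top',) [ 0.606  -0.0542  0.546  -0.1497  0.0179  0.2489  0.      0.      0.006 ] 31.282510345234755 [-0.6  1.2 -1.4  0.2  0.1 -1.2  2.3  0.3  0.3 -0.7 -1.4  0.9  1.4  0.1
 -0.1  1.  -0.6 -2.1  0.   0.2  0.   0. ]
('side',) [ 0.6069 -0.0522  0.5406 -0.1497  0.     -0.      0.1904  2.0355  0.    ] 30.97314909375611 [-1.3 -1.1  1.4 -2.1  0.3 -1.8  0.8  1.3  0.6  1.5  0.7  0.4 -2.6 -0.3
  0.  -0.   0.2  2. ]
('top', 'side') [ 0.6062 -0.0533  0.5439 -0.1496  0.4651  0.2957  0.0852  1.6388  0.006 ] 31.165834425991793 [-0.7  1.2 -1.5  0.2  0.1 -1.1  2.3  0.4  0.4 -0.7 -1.6  0.7  1.3  0.3
 -0.2  0.9 -0.6 -2.2 -1.3 -1.   1.3 -2.1  0.3 -1.9  1.   1.4  0.8  1.6
  0.7  0.2 -2.9  0.   0.5  0.3  0.1  1.6]
[[ 0.65280263 -0.13028549  0.08      ]
 [ 0.60622611 -0.05327492  0.        ]
 [ 0.64246897 -0.02431361  0.03      ]]
pointer [ 0.04073138 -0.01872495]
jaw dir [[-0.51751686  0.85567301  0.        ]]
```

```bash
cat >> h.py <<'E'
from scipy.spatial.transform import Rotation as R
p=np.load('p.npy'); t=p[2]; d=np.array([-np.sin(t),np.cos(t),0]); xb=np.array([np.cos(t),np.sin(t),0])
Rg=np.c_[np.cross(d,[0,0,-1]),d,[0,0,-1]]
def plan(off,z,lat=0):
    s=bot.read_state(); W=w(p,[(lat,-.09+off,z)])[0]
    Rt=np.array(s['tcp_rot'])
    print('t',round(s['time_s'],2),'shift',np.round(Rt.T@(W-s['position']),4),'turn',np.round(R.from_matrix(Rt.T@Rg).as_rotvec(degrees=True),2),'F',np.round(s['force'],2))
E
python3 -c "
from h import *
plan(-.012,.12)"
```

```text
t 0.7 shift [-0.6732 -0.5935  0.1026] turn [  0.    -0.   -45.88] F [-0.47  0.98 -0.35]
```

{"fn": "apply_moves", "kwargs": {
  "motion": "-0.042 -0.037 0 0 0 -3 0.0; -0.084 -0.074 0 0 0 -6 0; -0.126 -0.111 0 0 0 -9 0; -0.168 -0.148 0 0 0 -12 0; -0.21 -0.185 0 0 0 -15 0; -0.252 -0.222 0 0 0 -18 0; -0.294 -0.259 0 0 0 -21 0; -0.336 -0.296 0 0 0 -23 0"
}}

```text
time_s: 1.7
position: [0.4096, 0.2314, 0.2229]
tcp_rot: [[-0.989, -0.145, 0.001], [-0.145, 0.989, 0.0], [-0.001, 0.0, -1.0]]
force: [0.0, 0.5, -0.2]
opening: 0.167
```

```bash
python3 -c "
from h import *
plan(-.012,.12)"
```

```text
t 1.7 shift [-0.1925 -0.4043  0.1031] turn [ -0.     0.07 -22.81] F [ 0.    0.54 -0.22]
```

{"fn": "apply_moves", "kwargs": {
  "motion": "-0.024 -0.0505 0 0 0 -3 0.0; -0.048 -0.101 0 0 0 -6 0; -0.072 -0.1515 0 0 0 -9 0; -0.096 -0.202 0.01 0 0 -12 0; -0.12 -0.2525 0.03 0 0 -15 0; -0.144 -0.303 0.05 0 0 -18 0; -0.168 -0.3535 0.075 0 0 -21 0; -0.1925 -0.404 0.1 0 0 -22.8 0"
}}

```text
time_s: 2.7
position: [0.6583, -0.1409, 0.1219]
tcp_rot: [[-0.856, -0.517, 0.001], [-0.517, 0.856, -0.0], [-0.001, -0.0, -1.0]]
force: [1.3, -0.2, 1.3]
opening: 0.006
```

```bash
python3 -c "
from h import *
plan(-.012,.12)
for n in('side','top'):
    im=bot.capture(n)[:,:,::-1]
    a=im[150:300,205:405] if n=='side' else im[80:230,220:420]
    cv2.imwrite(f'pics/{n}1.png',cv2.resize(a,None,fx=4,fy=4,interpolation=cv2.INTER_CUBIC))"
```

```text
t 2.7 shift [-0.0008 -0.0001  0.0019] turn [-0.02  0.03 -0.03] F [ 1.31 -0.15  1.35]
```

View pics/side1.png

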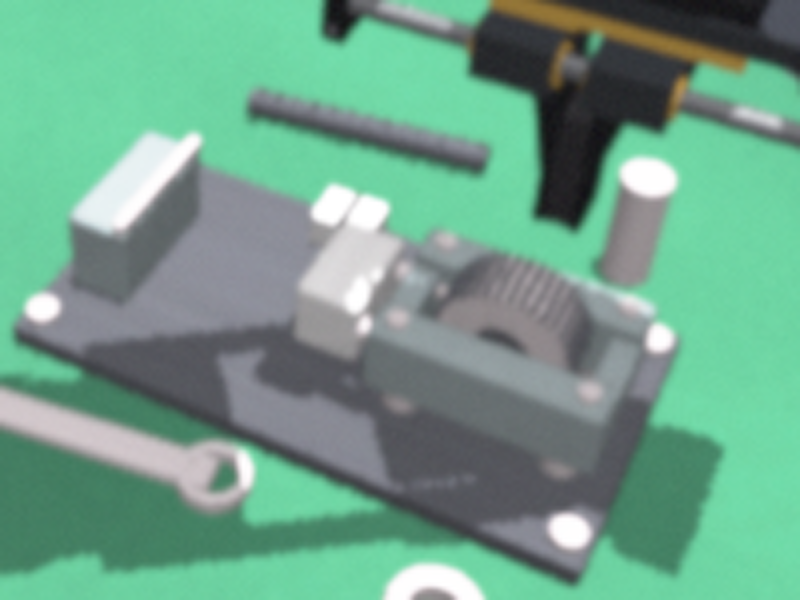

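View pics/top1.png

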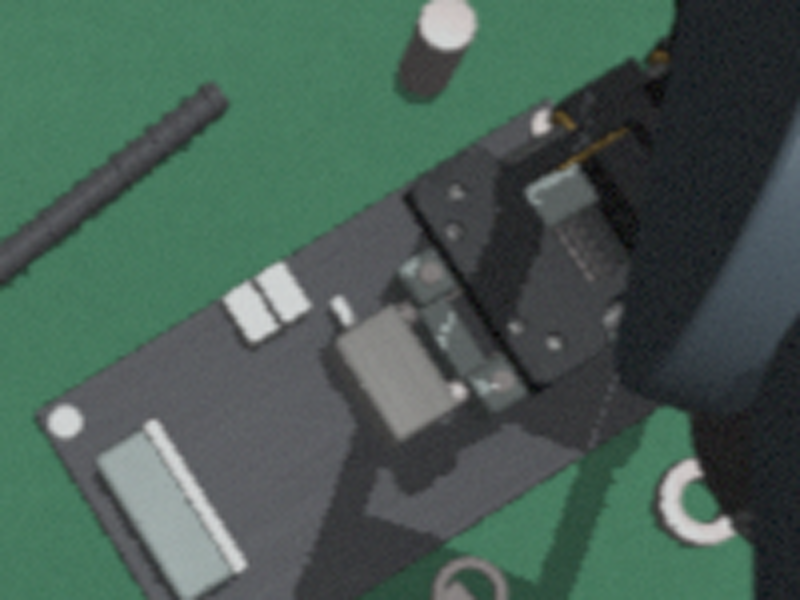

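```bash
python3 -c "
from h import *
s=bot.read_state();q=s['position']
for o in (-.01,0,.01): print(proj([q+d*o],'side')[0],(proj([q+d*o],'side')[0]-[205,150])*4)
print((proj([w(p,[(0,-.09,.08)])[0]],'side')[0]-[205,150])*4, (proj([w(p,[(.013,-.09,.08),(-.013,-.09,.08)])],'side')-[205,150])*4)
"
```

```text
[353.6145756  205.85659488] [594.45830241 223.42637953]
[347.09637755 203.65527192] [568.38551018 214.62108767]
[340.66385579 201.48348918] [542.65542315 205.93395672]
[516.54259472 271.43170879] [[527.7218306  251.44948601]
 [505.01023737 292.02873904]]
```

{"fn": "apply_moves", "kwargs": {
  "motion": "-0.0008 0.002 0.015 0 0 0 0; -0.0008 0.002 0.03 0 0 0 0; -0.0008 0.002 0.036 0 0 0 0; -0.0008 0.002 0.038 0 0 0 0; -0.0008 0.002 0.04 0 0 0 0; -0.0008 0.002 0.042 0 0 0 0; -0.0008 0.002 0.044 0 0 0 0; -0.0008 0.002 0.045 0 0 0 0"
}}

```text
time_s: 3.8
position: [0.6572, -0.1372, 0.0779]
tcp_rot: [[-0.856, -0.516, 0.001], [-0.516, 0.856, -0.0], [-0.001, -0.001, -1.0]]
force: [-0.1, 0.7, 1.0]
opening: 0.004
```

```bash
python3 -c "
from h import *
plan(-.01,.075)
im=bot.capture('side')[:,:,::-1]
cv2.imwrite('pics/side2.png',cv2.resize(im[150:300,205:405],None,fx=4,fy=4,interpolation=cv2.INTER_CUBIC))
plan(-.01,.075)
"
```

```text
t 3.8 shift [ 0.0002 -0.0019  0.0029] turn [-0.03  0.03 -0.09] F [-0.11  0.66  0.99]
t 3.85 shift [ 0.0001 -0.0019  0.0027] turn [-0.03  0.03 -0.09] F [0.49 0.79 1.54]
```

View pics/side2.png

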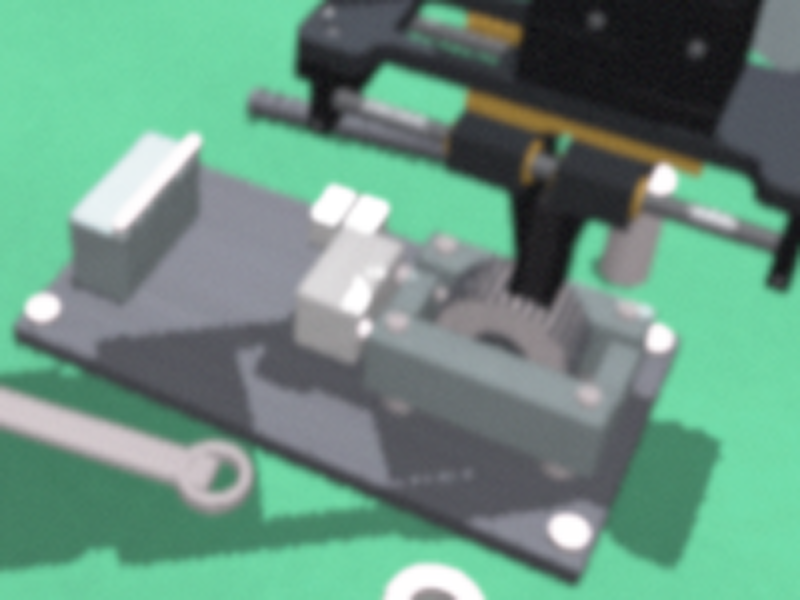

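The finger is on the rear half of the wheel's top, at about (530,298) in the crop, and only just touching. Next I press 3 mm more and make the first stroke.

{"fn": "apply_moves", "kwargs": {
  "motion": "0 0 0.0015 0 0 0 0; 0 0 0.003 0 0 0 0; 0 0.003 0.003 0 0 0 0; 0 0.007 0.003 0 0 0 0; 0 0.011 0.003 0 0 0 0; 0 0.015 0.003 0 0 0 0; 0 0.018 0.003 0 0 0 0; 0 0.02 0.003 0 0 0 0"
}}

```text
time_s: 4.85
position: [0.6463, -0.1194, 0.0745]
tcp_rot: [[-0.856, -0.517, -0.0], [-0.517, 0.856, 0.0], [0.0, 0.0, -1.0]]
force: [0.8, -0.5, 4.1]
opening: 0.005
```

```bash
python3 -c "
from h import *
plan(.012,.075)
for n in('side','top'):
    im=bot.capture(n)[:,:,::-1]
    a=im[150:300,205:405] if n=='side' else im[80:230,220:420]
    cv2.imwrite(f'pics/{n}3.png',cv2.resize(a,None,fx=4,fy=4,interpolation=cv2.INTER_CUBIC))
plan(.012,.075)"
```

```text
t 4.85 shift [ 0.0001 -0.0007 -0.0005] turn [ 0.03 -0.   -0.07] F [ 0.78 -0.54  4.12]
t 4.95 shift [ 0.0001 -0.0009 -0.0006] turn [ 0.06 -0.01 -0.07] F [ 0.71 -0.22  4.21]
```

View pics/side3.png

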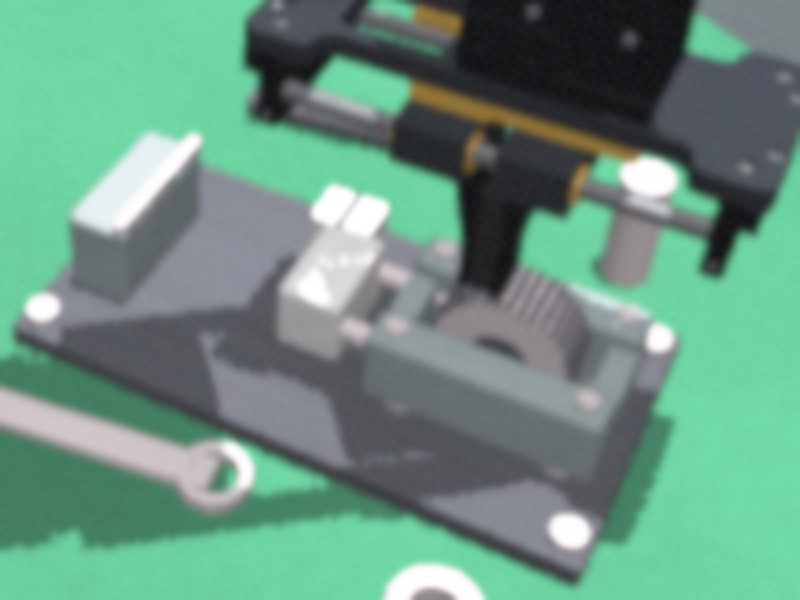

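View pics/top3.png

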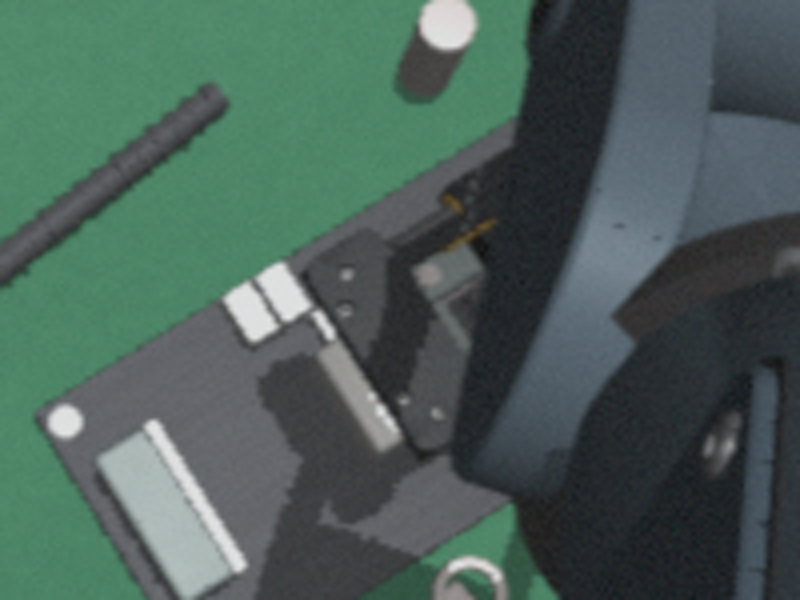

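The first stroke worked. In the top crop the pointer tip moved from about (337,300) to (320,312), some 8 mm. Next I lift, go back and stroke again.

{"fn": "apply_moves", "kwargs": {
  "motion": "0 0 -0.007 0 0 0 0; 0 0 -0.014 0 0 0 0; 0 -0.011 -0.014 0 0 0 0; 0 -0.0225 -0.014 0 0 0 0; 0 -0.0225 -0.014 0 0 0 0; 0 -0.0225 -0.006 0 0 0 0; 0 -0.0225 -0.003 0 0 0 0; 0 -0.0225 0 0 0 0 0"
}}

```text
time_s: 5.95
position: [0.6579, -0.1391, 0.0746]
tcp_rot: [[-0.856, -0.517, -0.001], [-0.517, 0.856, -0.0], [0.001, 0.0, -1.0]]
force: [-0.7, -0.9, 5.7]
opening: 0.001
```

{"fn": "apply_moves", "kwargs": {
  "motion": "0 0 0 0 0 0 0; 0 0.002 0 0 0 0 0; 0 0.006 0 0 0 0 0; 0 0.01 0 0 0 0 0; 0 0.014 0 0 0 0 0; 0 0.018 0 0 0 0 0; 0 0.021 0 0 0 0 0; 0 0.022 0 0 0 0 0"
}}

```text
time_s: 6.95
position: [0.6466, -0.1197, 0.0744]
tcp_rot: [[-0.856, -0.516, -0.0], [-0.516, 0.856, 0.001], [-0.0, 0.001, -1.0]]
force: [-0.4, -1.4, 4.0]
opening: 0.004
```

```bash
cat > snap.py <<'E'
import sys
from h import *
k=sys.argv[1]
plan(.012,.075)
for n in('side','top'):
    im=bot.capture(n)[:,:,::-1]
    a=im[180:260,250:350] if n=='side' else im[130:190,260:340]
    cv2.imwrite(f'pics/{n}{k}.png',cv2.resize(a,None,fx=7.5,fy=7.5,interpolation=cv2.INTER_CUBIC))
plan(.012,.075)
E
python3 snap.py 4
```

```text
t 6.95 shift [ 0.0002 -0.0003 -0.0006] turn [ 0.04  0.   -0.07] F [-0.44 -1.35  3.96]
t 7.05 shift [ 0.0001 -0.0002 -0.0006] turn [ 0.05  0.   -0.08] F [-0.7   0.25  4.39]
```

View pics/side4.png

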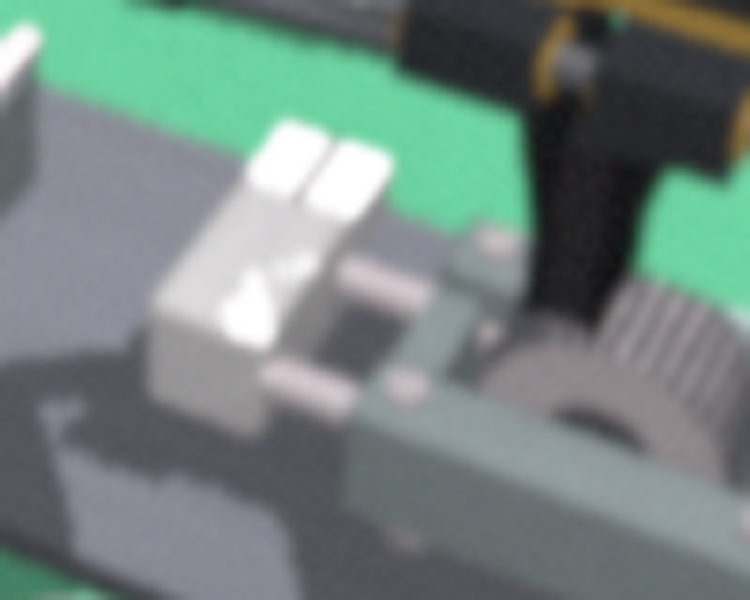

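View pics/top4.png

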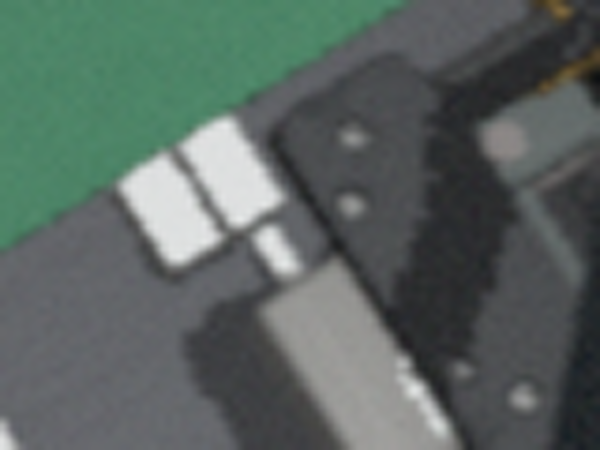

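```bash
cat > gap.py <<'E'
from h import *
def inv(u,z):
    c=C['top'];
    return least_squares(lambda q:proj([[q[0],q[1],z]],'top')[0]-u,[.64,-.03]).x
def yb(u,v,z):
    q=inv(np.array([260+(u-3.25)/7.5,130+(v-3.25)/7.5]),z); r=np.array([*q,z])-[p[0],p[1],0]
    return np.round([r@xb*1000,r@d*1000],2)
import sys
a=np.array(sys.argv[1:],float).reshape(-1,3)
for u,v,z in a: print(u,v,yb(u,v,z/1000))
E
python3 gap.py 178 155 30 222 233 30 117 187 30 177 273 30 232 115 30 287 197 30  253 237 31 277 226 31 285 280 31 300 270 31
```

```text
178.0 155.0 [64.84  6.32]
222.0 233.0 [44.62  7.48]
117.0 187.0 [65.89 21.82]
177.0 273.0 [42.27 20.87]
232.0 115.0 [66.17 -8.87]
287.0 197.0 [43.85 -9.25]
253.0 237.0 [40.08  2.27]
277.0 226.0 [39.35 -3.62]
285.0 280.0 [28.1   1.46]
300.0 270.0 [28.24 -2.6 ]
```

Mark at y≈6.7 mm and pointer at about −0.6 mm in the fitted axes, so roughly 7 mm of jaw travel or 17 mm of rim is left. I'll make a 12 mm stroke, lift off, then measure again unpressed.

{"fn": "apply_moves", "kwargs": {
  "motion": "0 0 -0.007 0 0 0 0; 0 0 -0.014 0 0 0 0; 0 -0.008 -0.014 0 0 0 0; 0 -0.016 -0.014 0 0 0 0; 0 -0.016 -0.014 0 0 0 0; 0 -0.016 -0.006 0 0 0 0; 0 -0.016 -0.003 0 0 0 0; 0 -0.016 0 0 0 0 0"
}}

```text
time_s: 8.05
position: [0.6548, -0.1339, 0.0746]
tcp_rot: [[-0.856, -0.517, -0.001], [-0.517, 0.856, 0.0], [0.001, 0.0, -1.0]]
force: [-1.3, -0.1, 4.1]
opening: 0.005
```

{"fn": "apply_moves", "kwargs": {
  "motion": "0 0 0 0 0 0 0; 0 0.003 0 0 0 0 0; 0 0.006 0 0 0 0 0; 0 0.009 0 0 0 0 0; 0 0.012 0 0 0 0 0; 0 0.012 0 0 0 0 0; 0 0.012 -0.008 0 0 0 0; 0 0.012 -0.014 0 0 0 0"
}}

```text
time_s: 9.05
position: [0.6488, -0.1232, 0.0885]
tcp_rot: [[-0.856, -0.516, -0.0], [-0.516, 0.856, 0.001], [-0.0, 0.001, -1.0]]
force: [-0.4, 0.5, 0.4]
opening: 0.006
```

```bash
python3 snap.py 5
```

```text
t 9.05 shift [0.0003 0.0039 0.0135] turn [ 0.06  0.01 -0.09] F [-0.43  0.51  0.35]
t 9.15 shift [0.0005 0.0045 0.0142] turn [-0.04  0.06 -0.08] F [ 0.22 -0.   -0.16]
```

View pics/side5.png

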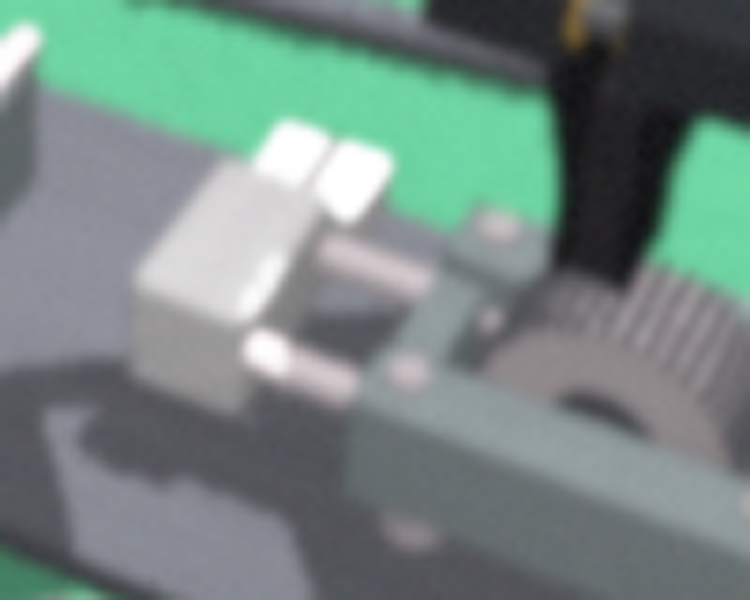

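View pics/top5.png

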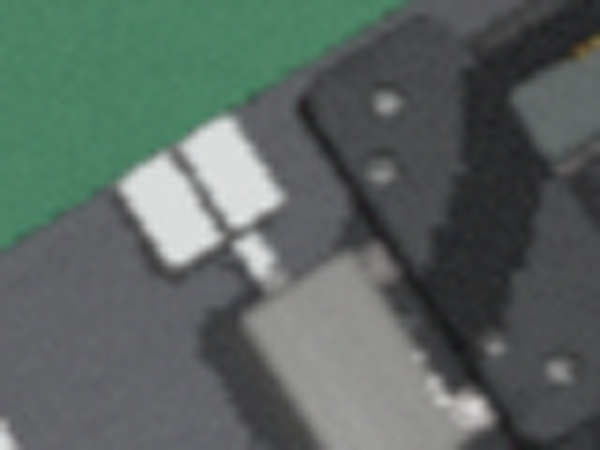

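```bash
cat > zoom.py <<'E'
import sys
from h import *
im=np.mean([bot.capture('top').astype(float) for _ in range(4)],0)[:,:,::-1]
np.save('z%s.npy'%sys.argv[1],im)
a=np.clip((im[142:170,272:302]-30)*1.3,0,255).astype(np.uint8)
cv2.imwrite('pics/zt%s.png'%sys.argv[1],cv2.resize(a,None,fx=20,fy=20,interpolation=cv2.INTER_CUBIC))
E
python3 zoom.py 6; sed -i 's/260+(u-3.25)\/7.5,130+(v-3.25)\/7.5/272+(u-9.5)\/20,142+(v-9.5)\/20/' gap.py
```

```text
(no output)
```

View pics/zt6.png

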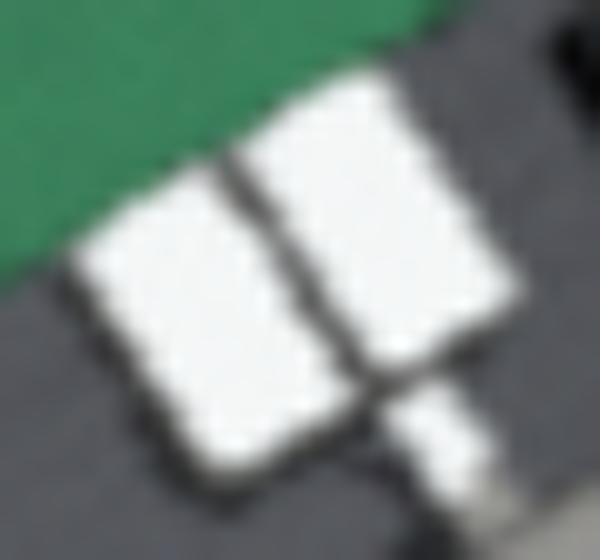

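```bash
cat > prof.py <<'E'
import sys
from h import *
im=np.load('z%s.npy'%sys.argv[1]).astype(np.float32).mean(2)
ys=np.arange(-15,28,.5)/1000
def row(x,z):
    q=proj(w(p,np.c_[np.full(len(ys),x),ys,np.full(len(ys),z)]),'top').astype(np.float32)
    return cv2.remap(im,q[:,0].reshape(1,-1),q[:,1].reshape(1,-1),cv2.INTER_CUBIC)[0]
Y=ys*1000
print('mark')
for x in (.048,.052,.056,.060):
    r=row(x,.03); m=(Y>1)&(Y<12); wt=np.clip(np.median(r[(Y>-4)&(Y<16)])-20-r,0,None)*m; print(x,round((wt*Y).sum()/wt.sum(),2))
    g=r>120; print('  clip',Y[g].min(),Y[g].max())
print('pointer')
for x in (.030,.032,.034,.036,.038,.040):
    r=row(x,.031); b=np.median(r[(Y>10)&(Y<20)]);wt=np.clip(r-100,0,None)*((Y>-8)&(Y<14)); print(x,round((wt*Y).sum()/max(wt.sum(),1),2),round(r.max()))
im2=np.stack([row(x,.03) for x in np.arange(.072,.02,-.0005)])
cv2.imwrite('pics/rect%s.png'%sys.argv[1],cv2.resize(np.clip(im2,0,255).astype(np.uint8),None,fx=7,fy=5))
E
python3 prof.py 6
```

```text
mark
0.048 6.32
  clip -9.0 22.0
0.052 6.82
  clip -9.5 21.5
0.056 6.44
  clip -9.0 22.0
0.06 6.15
  clip -9.0 22.0
pointer
0.03 3.47 150
0.032 4.1 189
0.034 3.69 216
0.036 3.53 218
0.038 3.9 218
0.04 3.98 203
```

View pics/rect6.png

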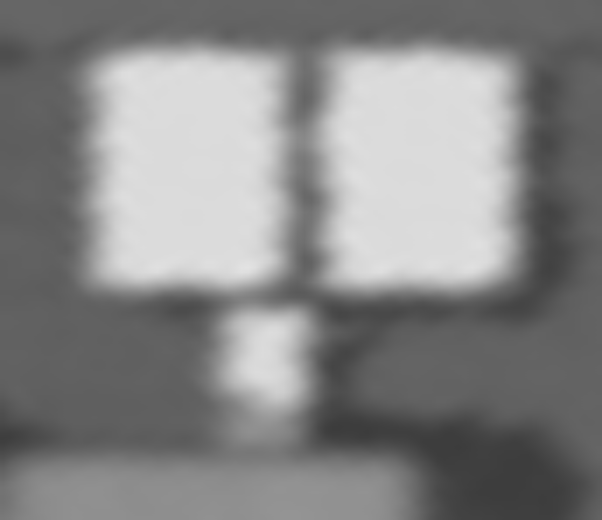

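The rectified view shows the mark at y = 6.4 mm and the pointer at 3.8 mm, both as band centroids. That leaves about 2.6 mm of jaw, or 6.5 mm of rim.

{"fn": "apply_moves", "kwargs": {
  "motion": "0 -0.005 0 0 0 0 0; 0 -0.01 0 0 0 0 0; 0 -0.01 0.008 0 0 0 0; 0 -0.01 0.011 0 0 0 0; 0 -0.01 0.014 0 0 0 0; 0 -0.01 0.014 0 0 0 0; 0 -0.008 0.014 0 0 0 0; 0 -0.0055 0.014 0 0 0 0"
}}

```text
time_s: 10.35
position: [0.6519, -0.1288, 0.075]
tcp_rot: [[-0.856, -0.516, 0.001], [-0.516, 0.856, -0.001], [-0.0, -0.001, -1.0]]
force: [-1.2, -2.1, 4.6]
opening: 0.005
```

{"fn": "apply_moves", "kwargs": {
  "motion": "0 0.001 0 0 0 0 0; 0 0.002 0 0 0 0 0; 0 0.002 0 0 0 0 0; 0 0.002 -0.004 0 0 0 0; 0 0.002 -0.008 0 0 0 0; 0 0.002 -0.014 0 0 0 0; 0 0.002 -0.016 0 0 0 0; 0 0.002 -0.016 0 0 0 0"
}}

```text
time_s: 11.35
position: [0.6507, -0.1267, 0.0907]
tcp_rot: [[-0.856, -0.516, 0.0], [-0.516, 0.856, 0.0], [-0.0, -0.0, -1.0]]
force: [-0.4, -0.4, -0.5]
opening: 0.007
```

```bash
python3 snap.py 7; python3 zoom.py 7; python3 prof.py 7
```

```text
t 11.35 shift [0.0001 0.0078 0.0157] turn [-0.    0.01 -0.08] F [-0.4  -0.38 -0.54]
t 11.45 shift [-0.0001  0.0077  0.0154] turn [ 0.02 -0.01 -0.08] F [-0.74 -0.3  -0.77]
mark
0.048 6.3
  clip -9.0 22.0
0.052 6.82
  clip -9.5 21.5
0.056 6.44
  clip -9.0 22.0
0.06 6.16
  clip -9.0 22.0
pointer
0.03 6.68 149
0.032 6.63 174
0.034 6.7 220
0.036 6.48 225
0.038 6.4 218
0.04 6.87 208
```

View pics/rect7.png

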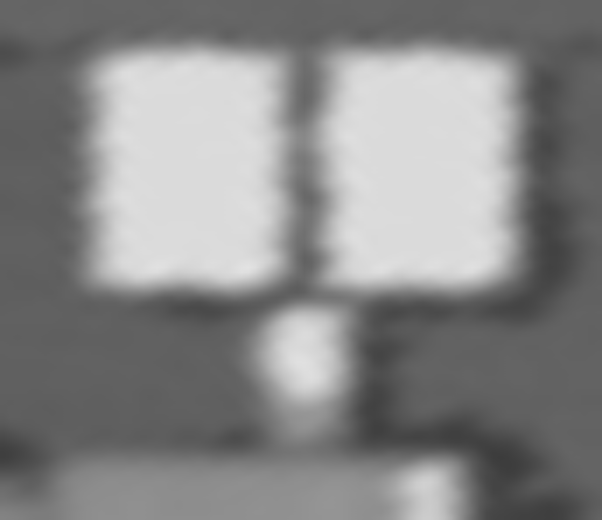

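The pointer is at 6.6 mm and the mark at 6.4 mm, so they line up within about 0.2 mm. Next I take the finger well away and check again.

{"fn": "apply_moves", "kwargs": {
  "motion": "0 0 -0.01 0 0 0 0; 0 0 -0.025 0 0 0 0; 0 0 -0.045 0 0 0 0; 0 0 -0.065 0 0 0 0; 0 0 -0.08 0 0 0 0; 0 0 -0.09 0 0 0 0; 0 0 -0.09 0 0 0 0; 0 0 -0.09 0 0 0 0"
}}

```text
time_s: 12.65
position: [0.6501, -0.1266, 0.1799]
tcp_rot: [[-0.856, -0.516, -0.001], [-0.516, 0.856, 0.001], [0.001, 0.001, -1.0]]
force: [-0.4, 0.4, 0.1]
opening: 0.003
```

```bash
python3 snap.py 8; python3 zoom.py 8; python3 prof.py 8 | grep -v clip
```

```text
t 12.65 shift [-0.0005  0.0074  0.1049] turn [ 0.07 -0.05 -0.08] F [-0.37  0.36  0.05]
t 12.75 shift [-0.0005  0.0073  0.1046] turn [ 0.08 -0.07 -0.08] F [-0.14 -0.18 -0.06]
mark
0.048 6.3
0.052 6.83
0.056 6.44
0.06 6.15
pointer
0.03 6.54 210
0.032 6.41 211
0.034 6.56 211
0.036 6.49 217
0.038 6.42 211
0.04 6.89 201
```

View pics/side8.png

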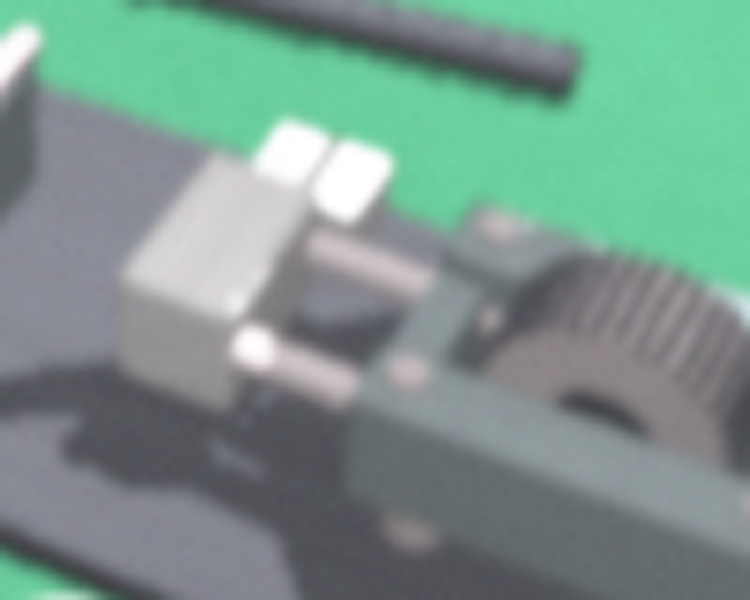

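View pics/rect8.png

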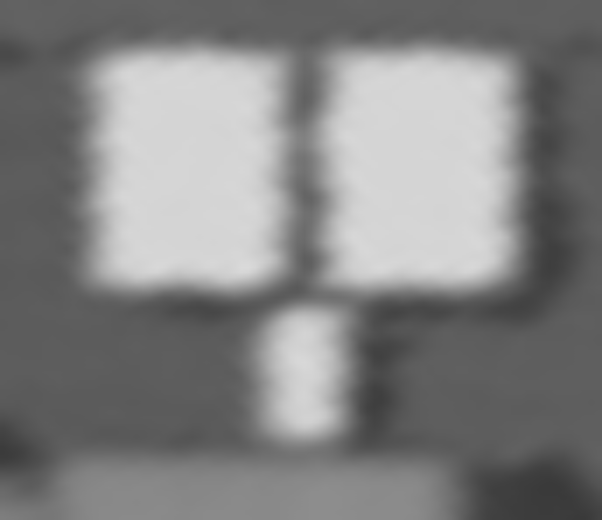

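The rectified view shows the pointer centred under the black line, with the band centroids at 6.5 and 6.4 mm. The side picture shows the finger clear of the wheel.

```bash
python3 -c "
from rig import bot
print(bot.hand_in())"
```

```text
the job is handed in; nothing more can be done
None
```

The pointer now lines up with the black line on the gauge clip, and I handed the job in at about 13 s.

- **How:** With the shut fingertips I rolled the wheel's top towards the anvil in four strokes. At the checks between moves the wrist force was about 4 to 6 N. I lifted clear between strokes and drew the finger about 100 mm up at the end.
- **Last check, finger away:** In the top camera picture the pointer centre was at 6.5 mm and the mark at 6.4 mm along the track. They agree to about 0.1–0.2 mm, and the jaw had not moved since the last stroke. The force on the tool was near zero.
- **What disagreed:** My first pose fit left errors of up to 3 pixels because I took the mark to be at y = 0 in the bar stop's frame. It is about 6 mm from that origin in my fit. I therefore judged the alignment only from the pointer against the mark in the same picture, where this offset cancels.
- **Loose things:** I did not touch the loose things, but I made no separate measurement of where they ended up.

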